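# Unstack the fish tins and pack them in the carrying case

## Robot

A 7-joint arm with a two-finger parallel gripper is mounted at the origin on a cart in front of the work surface, level with it; the furniture and walls round the work are solid. World frame = base frame: x ahead of the robot, y to its left, z up, the work surface at z = 0. Lengths are in mm, angles in rad, forces in N, time in s.
With the tool pointing down it reaches from about 425 to 825 mm from the base axis. Payload 3.6 kg.
Tool frame: the origin (TCP) lies midway between the tips of the shut fingers; the grasp point (between the pads) lies 19 mm behind it; z points along the fingers, y is the line along which they close (so a half turn about z gives the same grasp; the last joint's range is limited). The gripper opens to 93 mm and grips with 3 to 60 N. Pads are 15 mm wide; open, the fingers measure 128 mm over their backs; the gripper's body (75 mm by 188 mm) begins 65 mm behind the grasp point.
Start: joints at [1.294, 0.615, -0.013, 1.423, 0.008, 1.103, -0.04], TCP at [160.7, -629.791, 218.64] pointing down, gripper open.
Joint ranges: [-3.12, 3.12], [-0.3, 2.06], [-1.34, 1.32], [0.26, 2.42], [-1.36, 4.5], [0.01, 1.98], [-2.84, 2.84]. Speed limits (rad/s): [2.79, 2.79, 3.14, 3.14, 3.14, 3.14, 3.14].

## Interface

Orientations are given as a rotation vector (axis times angle).
In Python, from station import sense, viewer, job, finder gives the robot as it stands.
- The arm moves only by the tool play_rows, never from a script. Its arguments are lists of equal length, an entry for each row: "fingers": the finger opening in m, from 0 to 0.093; "delta_pos": the shift along the tool's x, y, z in m, a list of three; "dr": the turn, a rotation vector about the tool's x, y, z in rad, a list of three. A call has 1 to 5 rows; each row shifts and turns the commanded pose from where the row before left it, along the tool's axes as they then stand; what a row does not reach is not made up. A row lasts 1/8 s, in which the tool goes at most 62.5 mm and 10.7 degrees, less where a joint would pass 70% of its speed; a pose out of reach is approached as far as the arm can. A call with a gripper value outside its range is refused whole. The fingers move at their own pace and stop on an object; the grip force is fixed at half the most. Time passes only in rows, so rows that do not move let the fingers close. It gives the time, the measured TCP pose, the force, the opening and the grip force at its end, in the units of the state.
- sense(): the state, without advancing time (a new reading comes with each control period).
- viewer.get_image(name): name is "side" or "top" or "wrist"; returns a dict with "color" (400x640x3 uint8, red, green, blue), "intrinsics" (3x3 intrinsics, pixels), "position" and "attitude" of the camera in the world. Camera axes: x right, y up, looking along -z (the intrinsics and any distortion apply to the point x, -y, -z); pixel columns grow to the right and rows downward; lengths in mm; the calibration is good to about 2 mm. The wrist camera is an equidistant fisheye: a pixel r from the principal point sees the ray r / f radians off the axis. A picture is of the moment at which its call begins. There is no depth.
- job.job_done(): hands the job in; it is judged then, once.
Trained networks look in a picture, given as the dict that the camera call returned (one of the last four; its "shot" number tells which), for a name from the list of things; names that differ only in an ending like _2 or _b are one class to them, and where a whole thing is asked for, a point or a joint stands for the part that bears it (a point fixed in the world has none). Each returns a list of dicts, best first, with "score" (0 to 1); they miss things now and then, are a little off and sometimes report something else, mostly with a low value. They report only what shows in the picture. A call takes as long as a camera call.
- finder.find_in(picture, label): "extent" ([left, top, width, height] in pixels, round what is visible of it).
- finder.silhouettes(picture, label): "region" (400x640 bool, what is visible of it) and "extent" ([left, top, width, height] in pixels, round what is visible of it).
The state is a dict: "clock": time; "joints": joint angles; "joint_velocities": joint speeds; "joint_torque": joint torques, N m; "tool_pos": TCP position; "eef_rot": TCP orientation; "contact_force": force on the tool from outside, world axes, zero at the start; "torque": the same for the moment, N m; "opening": finger opening in mm; "grasp_force": force on a finger pad.
Only numpy, scipy, OpenCV 4.12 (cv2) and the standard library are available. Lean on these libraries where they do the work, as an engineer would, in place of code of your own. Each camera call takes 0.05 s, during which the arm holds its last target. There are 200 camera calls.

## Task

The three fish tins are wanted in the green carrying case, but wrapped white cheese blocks have been stacked on some of them. Lift every cheese block off its tin and lay it flat on the floor of the low oak tray, none on another, and lay all three tins inside the case, in two layers if you like. Then swing the case lid down and press its front edge until the catch snaps and it is fully shut; leave the cheese wedge where it stands.

Things in the scene. Friction and masses are not known exactly. Their poses are not given: they have to be found in the camera images.
- tin_a: flat oval-cornered silver fish tin with a dark blue lid, 60 x 100 x 24 mm high (collision size); origin at the centre of its underside, x along the 60 mm width, y along the 100 mm length, z up. Starts lying flat on the counter, and may have a cheese block on it
- tin_b: flat oval-cornered silver fish tin with a dark blue lid, 60 x 100 x 24 mm high (collision size); origin at the centre of its underside, x along the 60 mm width, y along the 100 mm length, z up. Starts lying flat on the counter, and may have a cheese block on it
- tin_c: flat oval-cornered silver fish tin with a dark blue lid, 60 x 100 x 24 mm high (collision size); origin at the centre of its underside, x along the 60 mm width, y along the 100 mm length, z up. Starts lying flat on the counter, and may have a cheese block on it
- block_a: white wrapped cheese block; solid part 88 x 63 x 45 mm high, x from -55 to +33 mm, y from -32 to +31 mm of the origin, which lies on its underside (so the grip centre is 11 mm towards -x); thin wrapper ends make it 113 mm long; x along the length, z up; about 0.23 kg. Starts flat on a tin, lengthwise along it. One to three blocks are present, the rest absent (None)
- block_b: white wrapped cheese block; solid part 88 x 63 x 45 mm high, x from -55 to +33 mm, y from -32 to +31 mm of the origin, which lies on its underside (so the grip centre is 11 mm towards -x); thin wrapper ends make it 113 mm long; x along the length, z up; about 0.23 kg. Starts flat on a tin, lengthwise along it. One to three blocks are present, the rest absent (None)
- block_c: white wrapped cheese block; solid part 88 x 63 x 45 mm high, x from -55 to +33 mm, y from -32 to +31 mm of the origin, which lies on its underside (so the grip centre is 11 mm towards -x); thin wrapper ends make it 113 mm long; x along the length, z up; about 0.23 kg. Starts flat on a tin, lengthwise along it. One to three blocks are present, the rest absent (None)
- case: green carrying case with an open lid, fixed to the counter: outer 141 (x) x 221 (y) x 68 mm high, walls and floor 8 mm, so inside 125 x 205 x 60 mm deep; origin under its centre, x from the front (robot's side) to the hinge side. Two layers of tins fit under the lid
- case_in (a point): centre of the case's inner floor, 8 mm above the counter; axes as the case
- case_lid (a joint): lid angle in rad: 0 fully shut, about 1.6 upright (as it starts), stop at 1.8. Stiff hinge (0.16 N m): it stays where it is left. A spring catch in front stops it ajar at about 0.08 rad; a press of about 6 N down on the front edge snaps it past, and then it stays shut
- lid_hinge (a point): middle of the lid's hinge axis, at the far (+x) rim of the case, 68 mm above the counter; the axis runs along the case's y. The lid is a flat plate 223 mm wide, reaching 140 mm from the axis (the tab 156 mm), its outer face 10 mm from the axis
- lid_tab (a point): middle of the outer (upper, when shut) face of the black press tab (20 x 70 mm) at the lid's free edge, 146 mm from the hinge axis; 77 mm above the counter when shut
- tray: low oak tray, fixed to the counter: outer 141 (x) x 290 (y) x 20 mm high, walls 8 mm, inside 125 x 274 mm; origin under its centre
- tray_in (a point): centre of the tray's inner floor, 8 mm above the counter; axes as the tray
- wedge: wrapped wedge of yellow cheese, 126 x 88 x 62 mm, a bystander among the piles; origin at the centre of its underside

How it is judged (in metres and radians):
On the way, in this order (a step that is already met when the one before it is completed fails the run):
1. every cheese block lies flat in the tray and all three tins are inside the case, the lid still open (x of tin_a in the frame of case_in between -0.045 and 0.045 m and y of tin_a in the frame of case_in between -0.085 and 0.085 m and z of tin_a in the frame of case_in between -0.01 and 0.04 m and x of tin_b in the frame of case_in between -0.045 and 0.045 m and y of tin_b in the frame of case_in between -0.085 and 0.085 m and z of tin_b in the frame of case_in between -0.01 and 0.04 m and x of tin_c in the frame of case_in between -0.045 and 0.045 m and y of tin_c in the frame of case_in between -0.085 and 0.085 m and z of tin_c in the frame of case_in between -0.01 and 0.04 m and x of block_a in the frame of tray_in between -0.07 and 0.07 m and y of block_a in the frame of tray_in between -0.135 and 0.135 m and z of block_a in the frame of tray_in between -0.01 and 0.01 m and angle between each of block_a, block_b, block_c's own z axis and vertical below 0.2 rad and x of block_b in the frame of tray_in between -0.07 and 0.07 m and y of block_b in the frame of tray_in between -0.135 and 0.135 m and z of block_b in the frame of tray_in between -0.01 and 0.01 m and x of block_c in the frame of tray_in between -0.07 and 0.07 m and y of block_c in the frame of tray_in between -0.135 and 0.135 m and z of block_c in the frame of tray_in between -0.01 and 0.01 m and value of joint case_lid above 0.12 rad), for 0.2 s.
2. the lid is pressed shut past its catch (value of joint case_lid below 0.03 rad), for 0.2 s.
At the end, for the whole second after the job is handed in: all tins in the case (origin within 45 mm in x, 85 mm in y of its middle, under 40 mm above its floor), each block present flat in the tray (origin within 70 mm in x, 135 mm in y of its middle, 10 mm of its floor, tilt under 0.2 rad), all at rest, lid under 0.03 rad (x of tin_a in the frame of case_in between -0.045 and 0.045 m and y of tin_a in the frame of case_in between -0.085 and 0.085 m and z of tin_a in the frame of case_in between -0.01 and 0.04 m and x of tin_b in the frame of case_in between -0.045 and 0.045 m and y of tin_b in the frame of case_in between -0.085 and 0.085 m and z of tin_b in the frame of case_in between -0.01 and 0.04 m and x of tin_c in the frame of case_in between -0.045 and 0.045 m and y of tin_c in the frame of case_in between -0.085 and 0.085 m and z of tin_c in the frame of case_in between -0.01 and 0.04 m and x of block_a in the frame of tray_in between -0.07 and 0.07 m and y of block_a in the frame of tray_in between -0.135 and 0.135 m and z of block_a in the frame of tray_in between -0.01 and 0.01 m and angle between each of block_a, block_b, block_c's own z axis and vertical below 0.2 rad and x of block_b in the frame of tray_in between -0.07 and 0.07 m and y of block_b in the frame of tray_in between -0.135 and 0.135 m and z of block_b in the frame of tray_in between -0.01 and 0.01 m and x of block_c in the frame of tray_in between -0.07 and 0.07 m and y of block_c in the frame of tray_in between -0.135 and 0.135 m and z of block_c in the frame of tray_in between -0.01 and 0.01 m and linear speed of each of tin_a, tin_b, tin_c, block_a, block_b, block_c below 0.02 m/s and value of joint case_lid below 0.03 rad); the robot touches nothing.
It fails at once if the cheese wedge is pushed more than 6 cm or tipped (distance of wedge from where it was at the start of the episode above 0.06 m or angle between wedge's own z axis and vertical above 0.5 rad).
Of block_a, block_b, block_c only 1 to 3 are there at a start; the rules pass over those that are not, and their reading is None.
At some moment in a run one of tin_a, tin_b, tin_c may be knocked a few centimetres aside while the robot is not near it.
It also fails if it takes over 210 s, if anything falls off the work surface, if the arm or the gripper's body presses on something with over 40 N, if the wrist force passes 120 N, or if a joint passes its speed limit or range.

## Working session

There is one attempt and no reset: what is moved stays moved. The work goes in short steps, Python scripts to look and compute and a tool call to move; the robot and the scene stay as the last step left them, time stands still between calls to the robot, and variables do not carry over. Pictures are saved under pics/ and viewed, at most 14 in all, crops included, and the job is handed in when it is done.

Besides the shell and the picture viewer there is one more tool, called after "Emit:" by a JSON object that holds its "method" and its "body", one argument or row to a line. play_rows: Moves the arm, as the interface text tells. Its arguments: {"type":"object","properties":{"fingers":{"type":"array"},"delta_pos":{"type":"array"},"dr":{"type":"array"}},"required":["fingers","delta_pos","dr"]}

```bash
mkdir -p pics; ls; cat > h.py <<'E'
import numpy as np, cv2
from scipy.spatial.transform import Rotation as R
from station import sense, viewer, job, finder
def att(p):
    a=np.array(p['attitude'],float)
    if a.shape==(3,3): return a
    return R.from_rotvec(a).as_matrix() if a.size==3 else R.from_quat(a).as_matrix()
def ray(p,u,v,wrist=False):
    K=np.array(p['intrinsics']); x=(u-K[0,2])/K[0,0]; y=(v-K[1,2])/K[1,1]
    if wrist:
        r=np.hypot(x,y); s=np.sin(r)/max(r,1e-9); d=np.array([x*s,-y*s,-np.cos(r)])
    else: d=np.array([x,-y,-1.])
    return att(p)@d
def at_z(p,u,v,z,wrist=False):
    d=ray(p,u,v,wrist); c=np.array(p['position'],float); return c+d*(z-c[2])/d[2]
def save(p,n,up=1): cv2.imwrite(f'pics/{n}.png',p['color'][:,:,::-1])
def rect(p,region,z,wrist=False):
    cs=max(cv2.findContours(region.astype(np.uint8),cv2.RETR_EXTERNAL,cv2.CHAIN_APPROX_NONE)[0],key=cv2.contourArea)[:,0]
    w=np.array([at_z(p,u,v,z,wrist)[:2] for u,v in cs],np.float32)
    (c,s,a)=cv2.minAreaRect(w)
    if s[0]<s[1]: a+=90; s=s[::-1]
    a=(a+90)%180-90
    return np.round(c,1),np.round(s,1),round(a,1)  # a: dir of long axis deg
E
python3 - <<'E'
from h import *
print({k:np.round(v,3) for k,v in sense().items()})
for n in ('top','side'):
    p=viewer.get_image(n); save(p,n+'0'); print(n,p['position'],p['attitude'],p['intrinsics'])
    for l in ('tin_a','block_a','case','case_lid','tray','wedge'):
        z={'tin_a':24,'block_a':69,'case':68,'case_lid':68,'tray':20,'wedge':62}[l]
        for d in finder.silhouettes(p,l):
            if d['score']>.3: print(l,round(d['score'],2),d['extent'],rect(p,d['region'],z) if n=='top' else '')
E
```

```text
pics
{'clock': np.float64(0.0), 'joints': array([ 1.295,  0.616, -0.013,  1.425,  0.008,  1.103, -0.04 ]), 'joint_velocities': array([-0.   ,  0.001,  0.   , -0.   ,  0.001, -0.   , -0.001]), 'joint_torque': array([ 0.0000e+00, -4.5894e+01,  2.0900e-01, -1.6575e+01, -6.1000e-02,
        2.0000e-02,  0.0000e+00]), 'tool_pos': array([ 160.5  , -629.046,  217.488]), 'eef_rot': array([-3.115e+00, -3.910e-01,  1.000e-03]), 'contact_force': array([-0.734, -0.067, -0.013]), 'torque': array([-0.013, -0.039,  0.024]), 'grasp_force': np.float64(0.0), 'opening': np.float64(93.445)}
top [420.21151401   6.62225291 960.97472574] [ 0.10897344 -0.09479658 -1.59943687] [[467.19411726   0.         327.09054558]
 [  0.         467.19411726 200.77786746]
 [  0.           0.           1.        ]]
tin_a 0.61 [338.9, 140.0, 29.4, 38.4] (array([590.3, -43.9]), array([42.9,  8. ]), 85.1)
tin_a 0.57 [409.5, 124.4, 34.6, 54.9] (array([ 644.1, -192.3]), array([108.2,  66.6]), 2.0)
block_a 0.93 [342.0, 116.8, 29.1, 58.4] (array([641.6, -48.8]), array([110. ,  58.7]), -2.0)
case 0.82 [129.5, 192.4, 145.9, 90.3] 
[... 419 characters left out ...]
3)
wedge 0.68 [317.2, 200.8, 146.2, 73.0] (array([ 464.8, -108.7]), array([278.7, 137. ]), 87.0)
side [ 257.10356872 -585.21300946  609.95593413] [ 0.88644601 -0.16022601 -0.38814021] [[380.61174763   0.         310.58787443]
 [  0.         380.61174763 194.22333688]
 [  0.           0.           1.        ]]
tin_a 0.94 [327.5, 173.0, 41.3, 29.3] 
tin_a 0.68 [355.3, 214.0, 45.2, 22.4] 
tin_a 0.63 [388.2, 241.9, 54.9, 40.6] 
block_a 0.92 [355.2, 192.2, 52.4, 35.0] 
case 0.65 [277.1, 88.3, 27.5, 86.2] 
case 0.55 [229.4, 85.7, 73.1, 124.1] 
case 0.53 [327.5, 174.4, 43.5, 28.1] 
case_lid 0.59 [274.3, 88.2, 31.2, 88.8] 
tray 0.96 [269.5, 213.9, 114.7, 121.8] 
wedge 0.76 [304.8, 132.8, 46.4, 40.8]
```

View pics/top0.png

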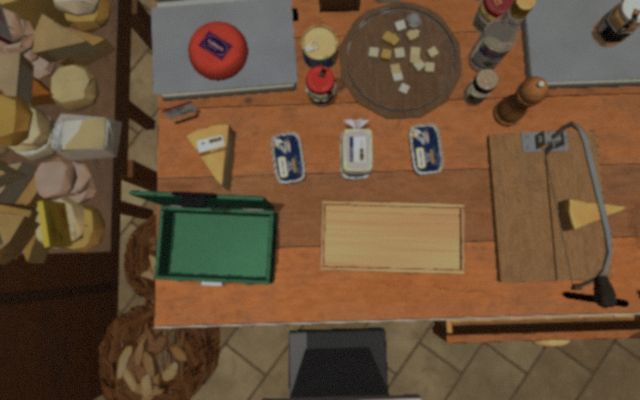

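View pics/side0.png

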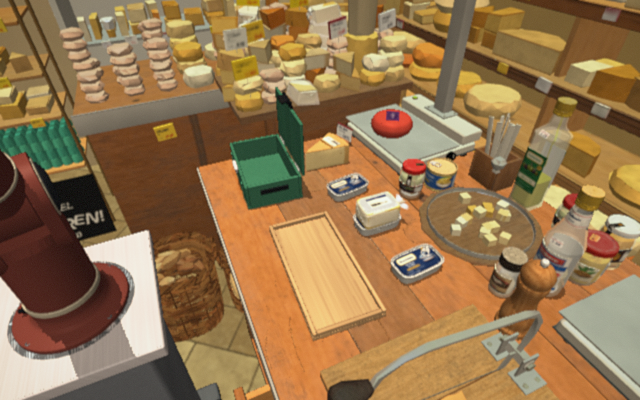

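The pictures show one block, on the middle tin at top px (357,148), with its tail toward +x. Free tins are at (288,158) and (425,149), the wedge at (215,150), the tray at (392,236) and the case at (217,243). I'm setting out now: raise, turn to yaw 0, and head for the block.

Emit:
{"method": "play_rows", "body": {
  "fingers": [0.093,0.093,0.093,0.093,0.093],
  "delta_pos": [
    [0,0,-0.05],
    [0,0,0],
    [0,0,0],
    [0.038,-0.046,0],
    [0.038,-0.046,0]
  ],
  "dr": [
    [0,0,0],
    [0,0,0.125],
    [0,0,0.125],
    [0,0,0],
    [0,0,0]
  ]
}}

```text
clock: 1.32
tool_pos: [237.4, -537.0, 268.5]
eef_rot: [3.141, -0.003, 0.001]
contact_force: [0.3, -0.0, -0.1]
opening: 93.3
grasp_force: 0.0
```

Emit:
{"method": "play_rows", "body": {
  "fingers": [0.093,0.093,0.093,0.093,0.093],
  "delta_pos": [
    [0.038,-0.046,0],
    [0.038,-0.046,0],
    [0.038,-0.046,0],
    [0.038,-0.046,0],
    [0.038,-0.046,0]
  ],
  "dr": [
    [0,0,0],
    [0,0,0],
    [0,0,0],
    [0,0,0],
    [0,0,0]
  ]
}}

```text
clock: 1.95
tool_pos: [427.9, -306.4, 269.0]
eef_rot: [3.141, -0.001, 0.001]
contact_force: [0.7, -0.1, 0.4]
opening: 92.7
grasp_force: 0.0
```

Emit:
{"method": "play_rows", "body": {
  "fingers": [0.093,0.093,0.093,0.093,0.093],
  "delta_pos": [
    [0.038,-0.046,0],
    [0.038,-0.046,0],
    [0.038,-0.046,0],
    [0.038,-0.046,0.0],
    [0.038,-0.046,0.0]
  ],
  "dr": [
    [0,0,0],
    [0,0,0],
    [0,0,0],
    [0,0,0],
    [0,0,0]
  ]
}}

```text
clock: 2.58
tool_pos: [617.9, -76.5, 268.9]
eef_rot: [3.141, -0.001, 0.001]
contact_force: [0.6, 0.1, -0.0]
opening: 93.2
grasp_force: 0.0
```

```bash
cat > look.py <<'E'
import sys
from h import *
Z={'tin_a':24,'block_a':69,'case':68,'case_lid':68,'tray':20,'wedge':62}
p=viewer.get_image('wrist'); save(p,sys.argv[1]); print(np.round(p['position'],0),np.round(p['attitude'],3),np.diag(p['intrinsics']), np.round(sense()['tool_pos'],1))
for l in sys.argv[2:]:
    for d in finder.silhouettes(p,l):
        if d['score']>.3: print(l,round(d['score'],2),np.round(d['extent']),rect(p,d['region'],Z[l],True))
E
python3 look.py w1 tin_a block_a case tray wedge
```

```text
[687. -75. 435.] [-0.198  0.199 -1.562] [309.70691629 309.70691629   1.        ] [622.6 -65.  268.2]
tin_a 0.88 [380. 115.  46.  79.] (array([ 644.1, -189.9]), array([104.,  63.]), 1.5)
tin_a 0.71 [276. 122.  47.  10.] (array([683.8, -64.3]), array([20.1, 10.6]), 79.3)
tin_a 0.62 [177. 128.  47.  76.] (array([634.7,  92. ]), array([106.2,  68.5]), 5.4)
block_a 0.6 [272. 108.  52.  93.] (array([646.9, -47.5]), array([108.2,  60.1]), -1.7)
case 0.64 [ 10. 222. 188.  52.] (array([511.5, 339.3]), array([504.4,  85. ]), -85.5)
tray 0.95 [248. 221. 198.  94.] (array([501.8, -90.9]), array([243.1,  95.6]), 89.1)
wedge 0.61 [ 78. 128.  61.  87.] (array([649.9, 207.8]), array([132.1, 113.1]), 32.4)
```

View pics/w1.png

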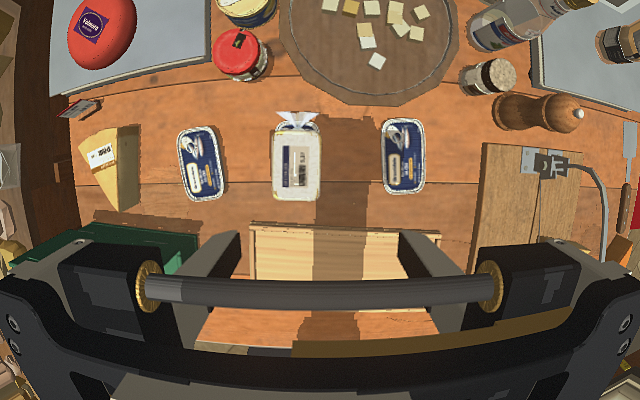

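Wrist view: block at px (297,165) with its tail up at (297,118), tins at (202,163) and (403,157). The estimates match the top camera within about 5 mm. I'm grasping the block now.

Emit:
{"method": "play_rows", "body": {
  "fingers": [0.093,0.093,0.093,0.093,0.093],
  "delta_pos": [
    [0.012,-0.017,0.04],
    [0,0,0.06],
    [0,0,0.06],
    [0,0,0.05],
    [0,0,0.022]
  ],
  "dr": [
    [0,0,0.03],
    [0,0,0],
    [0,0,0],
    [0,0,0],
    [0,0,0]
  ]
}}

```text
clock: 3.5
tool_pos: [625.9, -63.5, 33.8]
eef_rot: [3.14, -0.053, -0.009]
contact_force: [-0.3, -0.8, 1.0]
opening: 92.9
grasp_force: 0.0
```

Emit:
{"method": "play_rows", "body": {
  "fingers": [0.05,0.05,0.05,0.05,0.05],
  "delta_pos": [
    [0,0,0],
    [0,0,0],
    [0,0,0],
    [0,0,0],
    [0,0,-0.02]
  ],
  "dr": [
    [0,0,0],
    [0,0,0],
    [0,0,0],
    [0,0,0],
    [0,0,0]
  ]
}}

```text
clock: 4.12
tool_pos: [627.3, -61.1, 55.9]
eef_rot: [3.141, -0.047, -0.006]
contact_force: [-0.7, 0.2, -2.0]
opening: 58.5
grasp_force: 30.0
```

```bash
python3 look.py w2 block_a tin_a tray; python3 -c "
from h import *
s=sense();print(s['tool_pos'],s['eef_rot'],s['contact_force'],s['torque'],s['opening'],s['clock'],s['joints'])
p=viewer.get_image('side');cv2.imwrite('pics/s2.png',cv2.resize(p['color'][100:350,180:500,::-1],(800,600)))"
```

```text
[697. -62. 222.] [-0.2    0.206 -1.591] [309.70691629 309.70691629   1.        ] [629.9 -61.5  59.4]
block_a 0.96 [250. 111. 131. 216.] (array([655.8, -60. ]), array([90.7, 66.2]), -1.5)
tin_a 0.93 [247. 134.  97. 100.] (array([660.3, -22.1]), array([67.6, 32.6]), -36.8)
tin_a 0.71 [ 86. 151.  86. 111.] (array([646.4,  90.6]), array([82.1, 73.8]), 9.2)
tin_a 0.68 [452. 124.  75. 126.] (array([ 646.7, -187.3]), array([99.2, 69.3]), 4.1)
tray 0.68 [241. 311. 156.  30.] (array([539. , -56.6]), array([128.8,  31. ]), 87.1)
[628.7604904  -61.32304431  56.78561613] [ 3.14065847e+00 -4.77842350e-02  6.90601928e-04] [-0.12369301  0.57245355 -1.86557807] [ 0.038682    0.00650624 -0.06385694] 58.084629744742955 4.325 [ 0.09880696  0.76772882 -0.06197378  1.63909816  0.06491829  0.73631292
 -1.59514518]
```

View pics/s2.png

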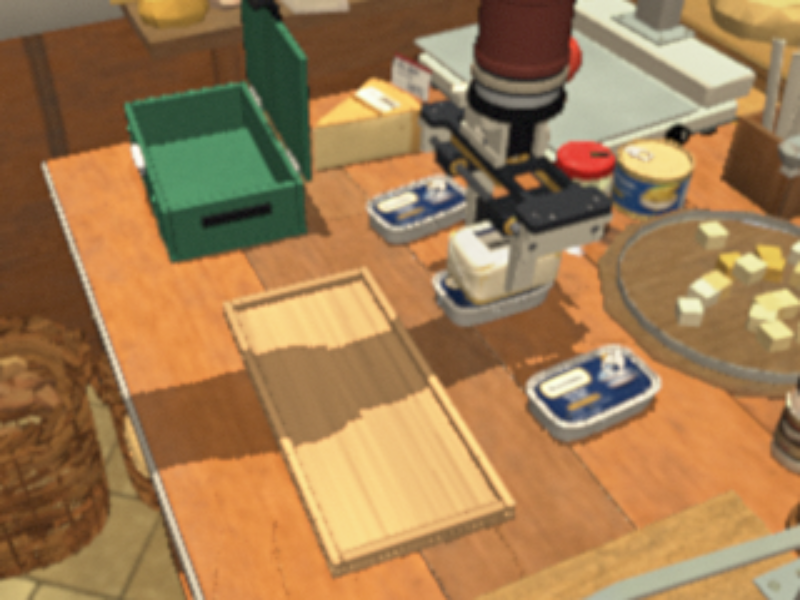

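The block is held and lifted clear of its tin at crop (500,265). Moves carry on about 10 mm after the last row and then settle on the command, so I'll settle before reading. Next I carry it to the tray.

Emit:
{"method": "play_rows", "body": {
  "fingers": [0.05,0.05,0.05,0.05,0.05],
  "delta_pos": [
    [0,0,-0.03],
    [-0.045,0.011,0],
    [-0.045,0.011,0],
    [-0.045,0.011,0],
    [-0.043,0.011,0]
  ],
  "dr": [
    [0,0,0],
    [0,0,0],
    [0,0,0],
    [0,0,0],
    [0,0,0]
  ]
}}

```text
clock: 5.0
tool_pos: [447.5, -99.8, 86.2]
eef_rot: [3.141, -0.047, -0.002]
contact_force: [0.3, -0.4, -1.9]
opening: 58.2
grasp_force: 30.0
```

Emit:
{"method": "play_rows", "body": {
  "fingers": [0.05,0.05,0.05,0.05,0.05],
  "delta_pos": [
    [0,0,0],
    [0,0,0.03],
    [0,0,0.02],
    [0,0,0.01],
    [0,0,0.003]
  ],
  "dr": [
    [0,0,0],
    [0,0,0],
    [0,0,0],
    [0,0,0],
    [0,0,0]
  ]
}}

```text
clock: 5.62
tool_pos: [450.0, -99.4, 23.1]
eef_rot: [-3.141, 0.047, 0.0]
contact_force: [1.2, 0.6, -2.4]
opening: 58.0
grasp_force: 30.0
```

Emit:
{"method": "play_rows", "body": {
  "fingers": [0.05,0.05,0.05],
  "delta_pos": [
    [0,0,0.002],
    [0,0,0.0],
    [0,0,0.0]
  ],
  "dr": [
    [0,0,0],
    [0,0,0],
    [0,0,0]
  ]
}}

```text
clock: 6.0
tool_pos: [449.8, -99.6, 22.1]
eef_rot: [3.141, -0.048, 0.001]
contact_force: [-0.2, -0.1, -2.5]
opening: 58.2
grasp_force: 30.0
```

Emit:
{"method": "play_rows", "body": {
  "fingers": [0.05,0.05],
  "delta_pos": [
    [0,0,0.002],
    [0,0,0.0]
  ],
  "dr": [
    [0,0,0],
    [0,0,0]
  ]
}}

```text
clock: 6.25
tool_pos: [449.9, -99.6, 21.8]
eef_rot: [3.141, -0.048, 0.003]
contact_force: [-3.7, 0.2, 17.0]
opening: 58.0
grasp_force: 30.1
```

Emit:
{"method": "play_rows", "body": {
  "fingers": [0.093,0.093,0.093,0.093,0.093],
  "delta_pos": [
    [0,0,0],
    [0,0,0],
    [0,0,-0.05],
    [0,0,-0.06],
    [0.04,0,-0.04]
  ],
  "dr": [
    [0,0,0],
    [0,0,0],
    [0,0,0],
    [0,0,0],
    [0,0,0]
  ]
}}

```text
clock: 6.88
tool_pos: [487.7, -101.1, 171.8]
eef_rot: [3.141, -0.049, -0.003]
contact_force: [1.3, 0.2, -1.1]
opening: 92.5
grasp_force: 0.0
```

Emit:
{"method": "play_rows", "body": {
  "fingers": [0.093,0.093,0.093,0.093,0.093],
  "delta_pos": [
    [0.04,-0.03,0],
    [0.05,-0.05,0],
    [0.04,-0.05,0],
    [0,0,0],
    [0,0,0]
  ],
  "dr": [
    [0,0,-0.03],
    [0,0,0],
    [0,0,0],
    [0,0,0],
    [0,0,0]
  ]
}}

```text
clock: 7.5
tool_pos: [612.9, 20.4, 168.9]
eef_rot: [3.14, -0.0, -0.003]
contact_force: [-0.7, -0.8, -0.6]
opening: 93.3
grasp_force: 0.0
```

```bash
python3 look.py w3 tin_a block_a case case_lid tray wedge
```

```text
[682.  22. 335.] [-0.201  0.201 -1.562] [309.70691629 309.70691629   1.        ] [612.8  19.3 169.1]
tin_a 0.87 [218. 118.  64. 106.] (array([634.1,  93.2]), array([105.9,  63.4]), 7.2)
tin_a 0.62 [474. 119.  53.  92.] (array([ 644., -186.]), array([104.8,  71.9]), 4.0)
case 0.69 [351. 113.  65. 102.] (array([644.5, -35. ]), array([90.1, 54.5]), -0.2)
case 0.68 [163. 249.  81. 105.] (array([462.1, 137.7]), array([69. , 62.9]), -4.0)
tray 0.8 [310. 242. 169. 102.] (array([529.4, -26. ]), array([112. ,  46.5]), 90.0)
wedge 0.58 [ 76. 118.  83. 114.] (array([647.7, 212. ]), array([124.7, 110.4]), 28.7)
```

View pics/w3.png

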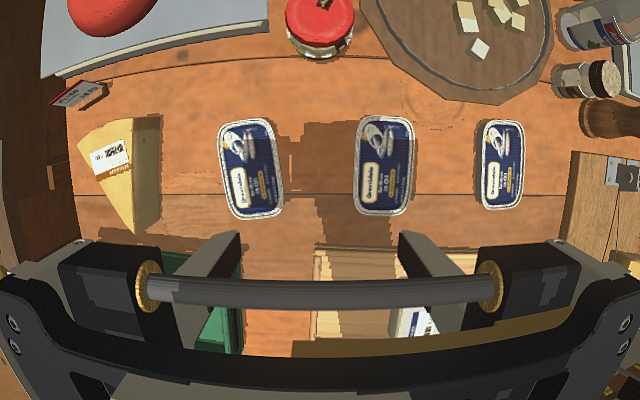

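The middle tin is clear at px (385,165), and the other tins are at (250,170) and (502,165). The block lies in the tray behind the right finger. I need the case pose before placing.

```bash
python3 - <<'E'
from h import *
p=viewer.get_image('top')
im=p['color']; cv2.imwrite('pics/t3.png',cv2.resize(im[170:310,120:300,::-1],None,fx=4,fy=4,interpolation=cv2.INTER_CUBIC))
for l in ('block_a','tin_a'):
  for d in finder.silhouettes(p,l): print(l,round(d['score'],2),d['extent'],rect(p,d['region'],53 if l=='block_a' else 24))
for u,v in((158,280),(273,283),(162,208),(277,213)): print(u,v,at_z(p,u,v,68)[:2])
E
```

```text
tin_a 0.76 [275.1, 159.5, 12.7, 24.1] (array([607.3, 107.6]), array([48.4, 19.2]), 2.2)
158 280 [395.32483378 337.49963506]
273 283 [383.20987125 119.6551618 ]
162 208 [532.4124861  331.99201307]
277 213 [515.70262904 109.90274124]
```

View pics/t3.png

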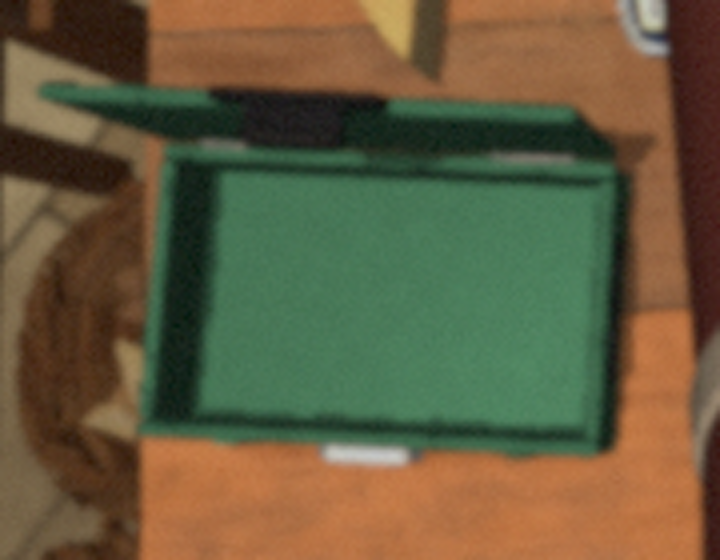

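Case rim corners in the crop: (142,432), (608,450), (628,168), (168,150). That puts the case centre at about (459,226) with yaw -0.06. Now I grasp the left tin at (634,93), yaw 0.12.

Emit:
{"method": "play_rows", "body": {
  "fingers": [0.093,0.093,0.093,0.093,0.093],
  "delta_pos": [
    [0.011,-0.036,0],
    [0.01,-0.037,0],
    [0,0,0.04],
    [0,0,0.06],
    [0,0,0.04]
  ],
  "dr": [
    [0,0,-0.06],
    [0,0,-0.06],
    [0,0,0],
    [0,0,0],
    [0,0,0]
  ]
}}

```text
clock: 8.62
tool_pos: [631.2, 94.4, 27.2]
eef_rot: [3.136, 0.188, -0.004]
contact_force: [0.1, 0.6, 0.0]
opening: 93.0
grasp_force: 0.0
```

Emit:
{"method": "play_rows", "body": {
  "fingers": [0.093,0.093,0.093],
  "delta_pos": [
    [0,0,0.016],
    [0,0,0.006],
    [0,0,0]
  ],
  "dr": [
    [0,0,0],
    [0,0,0],
    [0,0,0]
  ]
}}

```text
clock: 9.0
tool_pos: [633.6, 94.8, 8.9]
eef_rot: [-3.136, -0.188, -0.004]
contact_force: [0.5, -0.4, 0.4]
opening: 93.1
grasp_force: 0.0
```

Emit:
{"method": "play_rows", "body": {
  "fingers": [0.04,0.04,0.04,0.04,0.04],
  "delta_pos": [
    [0,0,0],
    [0,0,0],
    [0,0,0],
    [0,0,0],
    [0,0,0]
  ],
  "dr": [
    [0,0,0],
    [0,0,0],
    [0,0,0],
    [0,0,0],
    [0,0,0]
  ]
}}

```text
clock: 9.62
tool_pos: [632.7, 94.0, 8.1]
eef_rot: [3.135, 0.188, 0.001]
contact_force: [-1.0, -1.8, 3.3]
opening: 59.3
grasp_force: 30.0
```

Gripped (59.3 mm). The wrist camera sits 69 mm ahead of the TCP and would come close to the upright lid, so I lift and turn the tool half round to put it on the robot side.

Emit:
{"method": "play_rows", "body": {
  "fingers": [0.04,0.04,0.04,0.04,0.04],
  "delta_pos": [
    [0,0,-0.05],
    [0,0,-0.055],
    [0,0,-0.055],
    [0,0,-0.055],
    [0,0,-0.05]
  ],
  "dr": [
    [0,0,0],
    [0,0,-0.185],
    [0,0,-0.185],
    [0,0,-0.185],
    [0,0,-0.185]
  ]
}}

```text
clock: 10.25
tool_pos: [631.9, 94.8, 274.1]
eef_rot: [-2.851, -1.318, 0.0]
contact_force: [0.9, -0.2, -2.2]
opening: 59.7
grasp_force: 30.0
```

Emit:
{"method": "play_rows", "body": {
  "fingers": [0.04,0.04,0.04,0.04,0.04],
  "delta_pos": [
    [0,0,0],
    [0,0,0],
    [0,0,0],
    [0,0,0],
    [0,0,0]
  ],
  "dr": [
    [0,0,-0.185],
    [0,0,-0.185],
    [0,0,-0.185],
    [0,0,-0.185],
    [0,0,-0.185]
  ]
}}

```text
clock: 10.88
tool_pos: [631.8, 94.7, 271.7]
eef_rot: [-1.963, -2.451, 0.002]
contact_force: [-0.7, 0.2, -1.4]
opening: 59.0
grasp_force: 30.0
```

Emit:
{"method": "play_rows", "body": {
  "fingers": [0.04,0.04,0.04,0.04,0.04],
  "delta_pos": [
    [0,0,0],
    [0,0,0],
    [0,0,0],
    [0,0,0],
    [0,0,0]
  ],
  "dr": [
    [0,0,-0.185],
    [0,0,-0.185],
    [0,0,-0.185],
    [0,0,-0.185],
    [0,0,-0.185]
  ]
}}

```text
clock: 11.5
tool_pos: [631.8, 94.5, 271.6]
eef_rot: [-0.663, -3.069, 0.001]
contact_force: [-0.0, -0.9, -0.5]
opening: 59.4
grasp_force: 30.0
```

Emit:
{"method": "play_rows", "body": {
  "fingers": [0.04,0.04,0.04],
  "delta_pos": [
    [0,0,0],
    [0,0,0],
    [0,0,0]
  ],
  "dr": [
    [0,0,-0.185],
    [0,0,-0.185],
    [0,0,0]
  ]
}}

```text
clock: 11.88
tool_pos: [632.0, 94.3, 271.6]
eef_rot: [-0.1, -3.138, -0.0]
contact_force: [0.2, 0.3, -2.1]
opening: 59.2
grasp_force: 30.0
```

Emit:
{"method": "play_rows", "body": {
  "fingers": [0.04,0.04,0.04,0.04,0.04],
  "delta_pos": [
    [0.045,0.0415,0],
    [0.045,0.0415,0],
    [0.045,0.0415,0],
    [0.0455,0.0415,0],
    [0,0,0]
  ],
  "dr": [
    [0,0,0],
    [0,0,0],
    [0,0,0],
    [0,0,0],
    [0,0,0]
  ]
}}

```text
clock: 12.5
tool_pos: [457.1, 276.7, 274.0]
eef_rot: [-0.083, -3.14, -0.004]
contact_force: [1.0, -0.5, -1.5]
opening: 59.3
grasp_force: 30.0
```

```bash
python3 look.py w4 case; python3 -c "
from h import *
p=viewer.get_image('side');cv2.imwrite('pics/s4.png',cv2.resize(p['color'][40:240,180:440,::-1],(780,600)))"
```

```text
[388. 281. 440.] [-0.2   -0.195  1.509] [309.70691629 309.70691629   1.        ] [460.3 273.6 273.3]
case 0.72 [191. 121. 183. 147.] (array([433.8, 202. ]), array([286.9, 160.6]), -59.5)
```

View pics/w4.png

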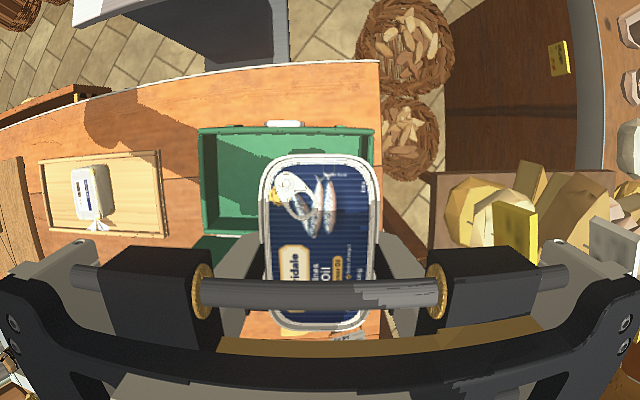

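View pics/s4.png

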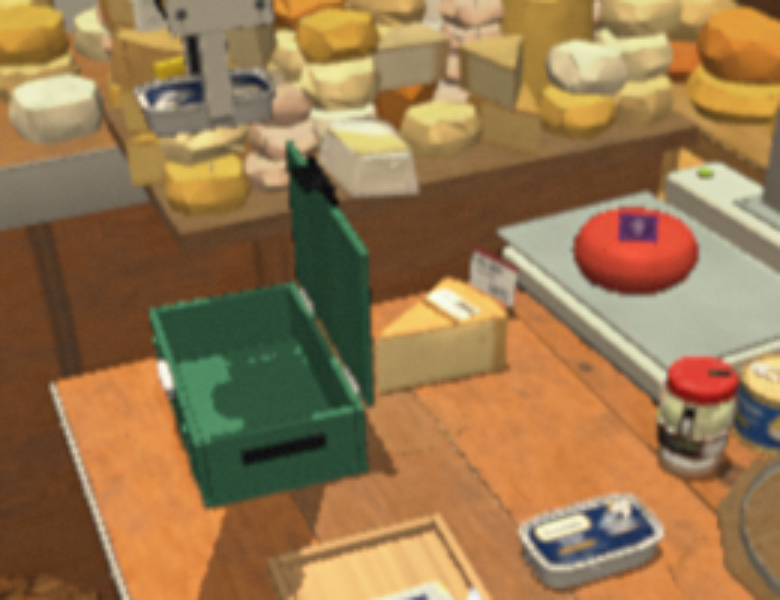

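Tin centred in the grip; block lies in the tray at (93,195). I check the case front rim corners at (200,128) and (374,128).

```bash
python3 - <<'E'
from h import *
p=viewer.get_image('wrist'); s=sense(); print(s['tool_pos'],s['eef_rot'])
im=p['color'].astype(int); g=(im[:,:,1]-im[:,:,0]>25)
rows=np.where(g[100:200].sum(1)>100)[0]+100; print(rows[:2])
for v in (rows[0]+1,135,150,180,220): 
    c=np.where(g[v])[0]; print(v,c.min(),c.max(),np.round(at_z(p,c.min(),v,68,True)[:2]),np.round(at_z(p,c.max(),v,68,True)[:2]))
E
```

```text
[463.64079083 270.06915584 272.25206366] [ 1.03517500e-01  3.13985597e+00 -1.84585227e-03]
[122 123]
123 226 377 [384. 164.] [398. 346.]
135 202 378 [395. 131.] [412. 347.]
150 203 378 [414. 130.] [430. 346.]
180 204 259 [452. 126.] [458. 198.]
220 207 211 [506. 122.] [506. 127.]
```

Emit:
{"method": "play_rows", "body": {
  "fingers": [0.04,0.04,0.04,0.04,0.04],
  "delta_pos": [
    [0,0.002,0.04],
    [0,0,0.055],
    [0,0,0.055],
    [0,0,0.05],
    [0,0,0.025]
  ],
  "dr": [
    [0,0,0],
    [0,0,0],
    [0,0,0],
    [0,0,0],
    [0,0,0]
  ]
}}

```text
clock: 13.32
tool_pos: [463.0, 270.5, 44.2]
eef_rot: [-0.105, -3.136, 0.006]
contact_force: [0.5, -0.0, -2.1]
opening: 59.1
grasp_force: 30.0
```

Emit:
{"method": "play_rows", "body": {
  "fingers": [0.04,0.04,0.04,0.04,0.04],
  "delta_pos": [
    [0,0,0.015],
    [0,0,0.008],
    [0,0,0.004],
    [0,0,0.0],
    [0,0,0]
  ],
  "dr": [
    [0,0,0],
    [0,0,0],
    [0,0,0],
    [0,0,0],
    [0,0,0]
  ]
}}

```text
clock: 13.95
tool_pos: [463.1, 273.8, 21.4]
eef_rot: [0.097, 3.139, 0.001]
contact_force: [1.3, -0.3, -2.1]
opening: 59.4
grasp_force: 30.0
```

Emit:
{"method": "play_rows", "body": {
  "fingers": [0.04,0.04,0.04,0.04],
  "delta_pos": [
    [0,0,0.003],
    [0,0,0.002],
    [0,0,0.001],
    [0,0,0.0]
  ],
  "dr": [
    [0,0,0],
    [0,0,0],
    [0,0,0],
    [0,0,0]
  ]
}}

```text
clock: 14.45
tool_pos: [462.8, 273.4, 16.0]
eef_rot: [0.097, 3.139, -0.001]
contact_force: [-1.4, -2.6, 7.3]
opening: 59.1
grasp_force: 30.0
```

Emit:
{"method": "play_rows", "body": {
  "fingers": [0.064,0.068,0.068,0.068,0.068],
  "delta_pos": [
    [0,0,0],
    [0,0,0],
    [0,0,-0.03],
    [0,0,-0.06],
    [0,0,-0.06]
  ],
  "dr": [
    [0,0,0],
    [0,0,0],
    [0,0,0],
    [0,0,0],
    [0,0,0]
  ]
}}

```text
clock: 15.08
tool_pos: [462.4, 273.3, 165.9]
eef_rot: [-0.096, -3.139, 0.0]
contact_force: [0.8, -0.8, -0.4]
opening: 68.4
grasp_force: 0.0
```

Emit:
{"method": "play_rows", "body": {
  "fingers": [0.068,0.093,0.093,0.093,0.093],
  "delta_pos": [
    [0,0,-0.055],
    [0,0,-0.055],
    [-0.04,-0.05,0],
    [-0.04,-0.05,0],
    [-0.04,-0.05,0]
  ],
  "dr": [
    [0,0,0],
    [0,0,0],
    [0,0,0],
    [0,0,0],
    [0,0,0]
  ]
}}

```text
clock: 15.7
tool_pos: [571.5, 118.4, 274.8]
eef_rot: [0.096, 3.139, 0.0]
contact_force: [0.9, 1.3, -0.4]
opening: 93.0
grasp_force: 0.0
```

Emit:
{"method": "play_rows", "body": {
  "fingers": [0.093,0.093,0.093,0.093,0.093],
  "delta_pos": [
    [-0.034,-0.05,0.02],
    [-0.034,-0.052,0.04],
    [-0.034,-0.052,0.04],
    [0,0,0],
    [0,0,0]
  ],
  "dr": [
    [0,0,0],
    [0,0,0],
    [0,0,-0.06],
    [0,0,0],
    [0,0,0]
  ]
}}

```text
clock: 16.32
tool_pos: [652.5, -21.3, 187.2]
eef_rot: [-0.002, -3.141, -0.003]
contact_force: [0.0, 0.5, 1.1]
opening: 93.2
grasp_force: 0.0
```

```bash
python3 look.py w5 tin_a case; python3 -c "
from h import *
p=viewer.get_image('side');cv2.imwrite('pics/s5.png',cv2.resize(p['color'][80:280,180:440,::-1],(780,600)))
print(sense()['tool_pos'],sense()['eef_rot'])"
```

```text
[583. -20. 353.] [-0.197 -0.201  1.56 ] [309.70691629 309.70691629   1.        ] [652.6 -20.2 188.2]
tin_a 0.65 [263. 128.  66.  96.] (array([638.6, -44.7]), array([105.4,  64.1]), -2.0)
tin_a 0.64 [148. 134.  54.  89.] (array([ 643.5, -187.4]), array([105.9,  69.3]), 3.3)
tin_a 0.62 [524.   5.  42.  43.] (array([430.3, 273.3]), array([89.9, 53.8]), -73.7)
case 0.57 [436.   2. 202. 118.] (array([471.3, 269.9]), array([356.5, 150. ]), -89.2)
[652.77118146 -20.17030154 188.86060503] [-2.03985969e-03  3.13959427e+00  9.61009567e-04]
```

View pics/s5.png

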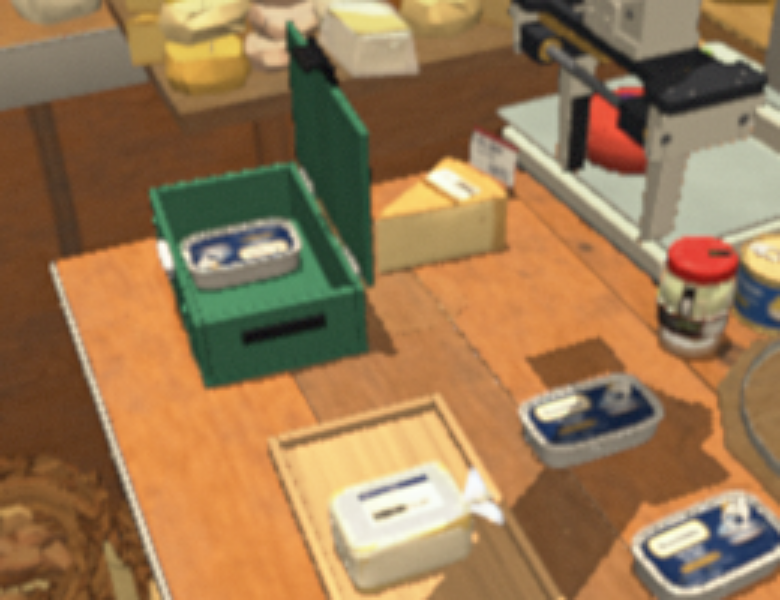

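Tin 1 sits flat in the case at crop (240,255); block flat in the tray. Next, the middle tin at (638.6,-44.7).

Emit:
{"method": "play_rows", "body": {
  "fingers": [0.093,0.093,0.093,0.093,0.093],
  "delta_pos": [
    [0.014,-0.0245,0.02],
    [0,0,0.05],
    [0,0,0.05],
    [0,0,0.04],
    [0,0,0.014]
  ],
  "dr": [
    [0,0,0.03],
    [0,0,0],
    [0,0,0],
    [0,0,0],
    [0,0,0]
  ]
}}

```text
clock: 17.15
tool_pos: [637.5, -46.3, 11.8]
eef_rot: [-0.047, -3.138, 0.001]
contact_force: [0.6, -0.0, 0.4]
opening: 93.1
grasp_force: 0.0
```

Emit:
{"method": "play_rows", "body": {
  "fingers": [0.093,0.093,0.04,0.04,0.04],
  "delta_pos": [
    [0,0,0.004],
    [0,0,0],
    [0,0,0],
    [0,0,0],
    [0,0,0]
  ],
  "dr": [
    [0,0,0],
    [0,0,0],
    [0,0,0],
    [0,0,0],
    [0,0,0]
  ]
}}

```text
clock: 17.77
tool_pos: [639.0, -46.9, 9.9]
eef_rot: [0.05, 3.14, -0.0]
contact_force: [-0.4, 0.4, -0.0]
opening: 67.6
grasp_force: 0.0
```

Emit:
{"method": "play_rows", "body": {
  "fingers": [0.04,0.04,0.04,0.04,0.04],
  "delta_pos": [
    [0,0,0],
    [0,0,-0.04],
    [0,0,-0.055],
    [0,0,-0.055],
    [0,0,-0.055]
  ],
  "dr": [
    [0,0,0],
    [0,0,0],
    [0,0,0],
    [0,0,0],
    [0,0,0.03]
  ]
}}

```text
clock: 18.4
tool_pos: [638.2, -47.0, 215.6]
eef_rot: [-0.098, -3.139, 0.0]
contact_force: [2.1, 0.0, -1.6]
opening: 59.0
grasp_force: 30.0
```

Emit:
{"method": "play_rows", "body": {
  "fingers": [0.04,0.04,0.04],
  "delta_pos": [
    [0,0,-0.05],
    [0,0,0],
    [0,0,0]
  ],
  "dr": [
    [0,0,0],
    [0,0,0],
    [0,0,0]
  ]
}}

```text
clock: 18.77
tool_pos: [637.9, -47.2, 263.2]
eef_rot: [-0.097, -3.138, 0.002]
contact_force: [-0.4, -0.7, -1.9]
opening: 59.5
grasp_force: 30.0
```

Emit:
{"method": "play_rows", "body": {
  "fingers": [0.04,0.04,0.04,0.04,0.04],
  "delta_pos": [
    [0.039,0.0445,0],
    [0.039,0.0445,0],
    [0.039,0.0445,0],
    [0.039,0.0445,0],
    [0.039,0.045,0]
  ],
  "dr": [
    [0,0,0],
    [0,0,0],
    [0,0,0],
    [0,0,0],
    [0,0,0]
  ]
}}

```text
clock: 19.4
tool_pos: [455.8, 187.9, 262.4]
eef_rot: [-0.098, -3.137, 0.003]
contact_force: [1.6, -0.2, -0.6]
opening: 59.1
grasp_force: 30.0
```

Emit:
{"method": "play_rows", "body": {
  "fingers": [0.04,0.04,0.04,0.04],
  "delta_pos": [
    [0,0,0],
    [0,0,0],
    [0,0,0.05],
    [0,0,0]
  ],
  "dr": [
    [0,0,0],
    [0,0,0],
    [0,0,0],
    [0,0,0]
  ]
}}

```text
clock: 19.9
tool_pos: [456.7, 183.8, 210.8]
eef_rot: [-0.102, -3.132, 0.008]
contact_force: [-0.7, -0.6, -1.0]
opening: 59.0
grasp_force: 30.0
```

Emit:
{"method": "play_rows", "body": {
  "fingers": [0.04,0.04,0.04,0.04,0.04],
  "delta_pos": [
    [0,0,0.05],
    [0,0,0.05],
    [0,0,0.03],
    [0,0,0],
    [0,0,0]
  ],
  "dr": [
    [0,0,0],
    [0,0,0],
    [0,0,0],
    [0,0,0],
    [0,0,0]
  ]
}}

```text
clock: 20.52
tool_pos: [459.5, 188.4, 86.0]
eef_rot: [0.099, 3.137, 0.003]
contact_force: [-0.2, 0.4, -0.6]
opening: 59.2
grasp_force: 30.0
```

Emit:
{"method": "play_rows", "body": {
  "fingers": [0.04,0.04,0.04,0.04,0.04],
  "delta_pos": [
    [0.001,0,0.03],
    [0,0,0.02],
    [0,0,0.01],
    [0,0,0.004],
    [0,0,0]
  ],
  "dr": [
    [0,0,0],
    [0,0,0],
    [0,0,0],
    [0,0,0],
    [0,0,0]
  ]
}}

```text
clock: 21.15
tool_pos: [457.5, 188.2, 21.1]
eef_rot: [0.097, 3.139, 0.001]
contact_force: [0.3, -0.3, -1.7]
opening: 58.6
grasp_force: 30.0
```

Emit:
{"method": "play_rows", "body": {
  "fingers": [0.04,0.04,0.04,0.04],
  "delta_pos": [
    [0,0,0.003],
    [0,0,0.002],
    [0,0,0.001],
    [0,0,0]
  ],
  "dr": [
    [0,0,0],
    [0,0,0],
    [0,0,0],
    [0,0,0]
  ]
}}

```text
clock: 21.65
tool_pos: [457.5, 188.2, 17.3]
eef_rot: [0.097, 3.136, -0.002]
contact_force: [-3.0, -4.2, 21.0]
opening: 59.3
grasp_force: 30.0
```

Emit:
{"method": "play_rows", "body": {
  "fingers": [0.064,0.066,0.066,0.066,0.066],
  "delta_pos": [
    [0,0,0],
    [0,0,0],
    [0,0,-0.03],
    [0,0,-0.055],
    [0,0,-0.06]
  ],
  "dr": [
    [0,0,0],
    [0,0,0],
    [0,0,0],
    [0,0,0],
    [0,0,0]
  ]
}}

```text
clock: 22.28
tool_pos: [456.4, 187.5, 160.2]
eef_rot: [-0.097, -3.138, 0.0]
contact_force: [1.1, -0.1, -0.1]
opening: 65.5
grasp_force: 0.0
```

Emit:
{"method": "play_rows", "body": {
  "fingers": [0.066,0.093,0.093,0.093,0.093],
  "delta_pos": [
    [0,0,-0.055],
    [0,0,-0.05],
    [-0.028,-0.045,0],
    [-0.028,-0.045,0],
    [-0.028,-0.045,0]
  ],
  "dr": [
    [0,0,0],
    [0,0,0],
    [0,0,0],
    [0,0,0],
    [0,0,0]
  ]
}}

```text
clock: 22.9
tool_pos: [533.0, 46.3, 264.3]
eef_rot: [0.097, 3.14, -0.0]
contact_force: [0.6, -0.1, 0.1]
opening: 92.8
grasp_force: 0.0
```

Emit:
{"method": "play_rows", "body": {
  "fingers": [0.093,0.093,0.093,0.093,0.093],
  "delta_pos": [
    [-0.028,-0.045,0],
    [-0.028,-0.045,0],
    [-0.028,-0.045,0.02],
    [-0.028,-0.045,0.02],
    [-0.028,-0.045,0.03]
  ],
  "dr": [
    [0,0,0],
    [0,0,0],
    [0,0,0],
    [0,0,0],
    [0,0,0]
  ]
}}

```text
clock: 23.52
tool_pos: [659.3, -186.9, 193.9]
eef_rot: [0.097, 3.139, 0.0]
contact_force: [0.2, -0.0, -0.1]
opening: 92.9
grasp_force: 0.0
```

Emit:
{"method": "play_rows", "body": {
  "fingers": [0.093,0.093,0.093,0.093],
  "delta_pos": [
    [0,0,0],
    [0,0,0],
    [0,0,0],
    [0,0,0]
  ],
  "dr": [
    [0,0,-0.06],
    [0,0,0],
    [0,0,0],
    [0,0,0]
  ]
}}

```text
clock: 24.02
tool_pos: [658.4, -184.3, 195.3]
eef_rot: [0.001, 3.14, -0.0]
contact_force: [-0.2, -0.2, 0.3]
opening: 92.9
grasp_force: 0.0
```

```bash
python3 look.py w6 tin_a; python3 -c "
from h import *
p=viewer.get_image('side');cv2.imwrite('pics/s6.png',cv2.resize(p['color'][80:280,180:440,::-1],(780,600)))
p=viewer.get_image('top')
for d in finder.silhouettes(p,'tin_a'): print(round(d['score'],2),d['extent'],rect(p,d['region'],24))
print(sense()['tool_pos'],sense()['eef_rot'])"
```

```text
[ 588. -183.  361.] [-0.2   -0.201  1.561] [309.70691629 309.70691629   1.        ] [ 658.4 -184.5  195.2]
tin_a 0.8 [282. 123.  60.  97.] (array([ 643.8, -190.7]), array([105.3,  62.9]), 3.2)
tin_a 0.55 [600.  34.  25.  53.] (array([446.6, 273.8]), array([104.6,  82.1]), -78.8)
0.84 [224.7, 215.8, 36.4, 57.1] (array([458.7, 188.4]), array([107.7,  64.2]), -1.8)
0.71 [180.5, 217.2, 35.2, 56.2] (array([461.3, 274. ]), array([104.7,  66.1]), -3.2)
0.59 [406.9, 124.4, 39.1, 52.2] (array([ 643.8, -193.2]), array([106.9,  64.7]), 5.2)
[ 658.24985311 -185.1069285   194.72683997] [ 2.40120371e-03  3.14119592e+00 -5.48148108e-04]
```

View pics/s6.png

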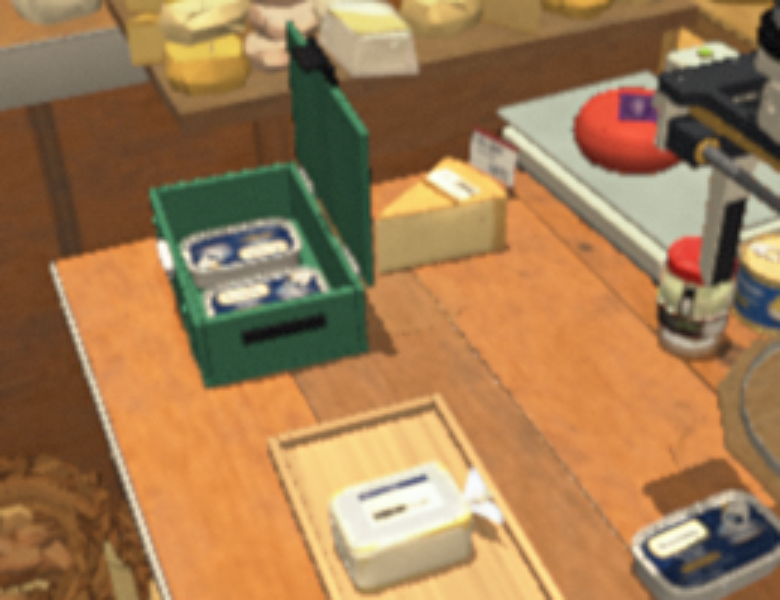

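Both tins lie in the case (top: y 188 and 274). Third tin is at (643.8,-191).

Emit:
{"method": "play_rows", "body": {
  "fingers": [0.093,0.093,0.093,0.093,0.093],
  "delta_pos": [
    [0.0145,-0.006,0.03],
    [0,0,0.05],
    [0,0,0.05],
    [0,0,0.04],
    [0,0,0.014]
  ],
  "dr": [
    [0,0,-0.05],
    [0,0,0],
    [0,0,0],
    [0,0,0],
    [0,0,0]
  ]
}}

```text
clock: 24.9
tool_pos: [642.0, -191.4, 7.7]
eef_rot: [0.076, -3.136, -0.001]
contact_force: [0.8, -1.2, 0.6]
opening: 92.7
grasp_force: 0.0
```

Emit:
{"method": "play_rows", "body": {
  "fingers": [0.093,0.093,0.04,0.04,0.04],
  "delta_pos": [
    [0,0,0.003],
    [0,0,0],
    [0,0,0],
    [0,0,0],
    [0,0,0]
  ],
  "dr": [
    [0,0,0],
    [0,0,0],
    [0,0,0],
    [0,0,0],
    [0,0,0]
  ]
}}

```text
clock: 25.52
tool_pos: [644.0, -191.4, 7.9]
eef_rot: [-0.076, 3.14, -0.0]
contact_force: [-0.6, 0.9, 0.3]
opening: 67.7
grasp_force: 0.0
```

Emit:
{"method": "play_rows", "body": {
  "fingers": [0.04,0.04,0.04,0.04,0.04],
  "delta_pos": [
    [0,0,0],
    [0,0,-0.04],
    [0,0,-0.055],
    [0,0,-0.055],
    [0,0,-0.055]
  ],
  "dr": [
    [0,0,0],
    [0,0,0],
    [0,0,0],
    [0,0,0.05],
    [0,0,0.06]
  ]
}}

```text
clock: 26.15
tool_pos: [643.2, -191.3, 213.6]
eef_rot: [-0.1, -3.139, -0.0]
contact_force: [1.1, -0.9, -0.9]
opening: 59.3
grasp_force: 30.0
```

Emit:
{"method": "play_rows", "body": {
  "fingers": [0.04,0.04,0.04],
  "delta_pos": [
    [0,0,-0.05],
    [0,0,0],
    [0,0,0]
  ],
  "dr": [
    [0,0,0],
    [0,0,0],
    [0,0,0]
  ]
}}

```text
clock: 26.52
tool_pos: [642.9, -191.4, 261.1]
eef_rot: [-0.096, -3.138, 0.001]
contact_force: [-0.0, 0.9, -1.8]
opening: 59.2
grasp_force: 30.0
```

Emit:
{"method": "play_rows", "body": {
  "fingers": [0.04,0.04,0.04,0.04,0.04],
  "delta_pos": [
    [0.0232,0.0455,0],
    [0.0232,0.0455,0],
    [0.0232,0.0455,0],
    [0.0232,0.0455,0],
    [0.0232,0.0455,0]
  ],
  "dr": [
    [0,0,0],
    [0,0,0],
    [0,0,0],
    [0,0,0],
    [0,0,0]
  ]
}}

```text
clock: 27.15
tool_pos: [540.0, 43.5, 260.1]
eef_rot: [-0.097, -3.136, 0.001]
contact_force: [0.5, 0.0, -1.0]
opening: 59.4
grasp_force: 30.0
```

Emit:
{"method": "play_rows", "body": {
  "fingers": [0.04,0.04,0.04,0.04,0.04],
  "delta_pos": [
    [0.0232,0.0455,0],
    [0.0232,0.0455,0],
    [0.0232,0.0455,0],
    [0.0232,0.0455,0],
    [0,0,0]
  ],
  "dr": [
    [0,0,0],
    [0,0,0],
    [0,0,0],
    [0,0,0],
    [0,0,0]
  ]
}}

```text
clock: 27.78
tool_pos: [456.8, 234.3, 261.4]
eef_rot: [-0.081, -3.137, -0.002]
contact_force: [0.3, 0.2, -0.9]
opening: 59.3
grasp_force: 30.0
```

Emit:
{"method": "play_rows", "body": {
  "fingers": [0.04,0.04,0.04,0.04,0.04],
  "delta_pos": [
    [0,0,0],
    [0,0,0.05],
    [0,0,0.06],
    [0,0,0.05],
    [0,0,0]
  ],
  "dr": [
    [0,0,0],
    [0,0,0],
    [0,0,0],
    [0,0,0],
    [0,0,0]
  ]
}}

```text
clock: 28.4
tool_pos: [459.1, 226.2, 98.6]
eef_rot: [-0.101, -3.132, 0.01]
contact_force: [-0.0, 0.5, -0.3]
opening: 59.5
grasp_force: 30.0
```

Emit:
{"method": "play_rows", "body": {
  "fingers": [0.04,0.04,0.04,0.04,0.04],
  "delta_pos": [
    [0,0,0.03],
    [0,0,0.015],
    [0,0,0.007],
    [0,0,0],
    [0,0,0]
  ],
  "dr": [
    [0,0,0],
    [0,0,0],
    [0,0,0],
    [0,0,0],
    [0,0,0]
  ]
}}

```text
clock: 29.02
tool_pos: [461.1, 230.8, 51.3]
eef_rot: [0.097, 3.139, 0.002]
contact_force: [0.1, -0.3, -1.0]
opening: 59.4
grasp_force: 30.0
```

Emit:
{"method": "play_rows", "body": {
  "fingers": [0.04,0.04,0.04,0.04,0.04],
  "delta_pos": [
    [0,0,0.003],
    [0,0,0.002],
    [0,0,0.0015],
    [0,0,0],
    [0,0,0]
  ],
  "dr": [
    [0,0,0],
    [0,0,0],
    [0,0,0],
    [0,0,0],
    [0,0,0]
  ]
}}

```text
clock: 29.65
tool_pos: [460.6, 230.4, 43.9]
eef_rot: [0.097, 3.14, 0.0]
contact_force: [0.7, 0.4, -1.3]
opening: 59.2
grasp_force: 30.0
```

Emit:
{"method": "play_rows", "body": {
  "fingers": [0.04,0.04,0.04,0.04,0.04],
  "delta_pos": [
    [0,0,0.002],
    [0,0,0.0015],
    [0,0,0],
    [0,0,0],
    [0,0,0]
  ],
  "dr": [
    [0,0,0],
    [0,0,0],
    [0,0,0],
    [0,0,0],
    [0,0,0]
  ]
}}

```text
clock: 30.28
tool_pos: [460.6, 230.4, 40.5]
eef_rot: [0.097, 3.14, 0.0]
contact_force: [-1.3, 0.5, -1.6]
opening: 59.0
grasp_force: 30.0
```

Emit:
{"method": "play_rows", "body": {
  "fingers": [0.04,0.04,0.04],
  "delta_pos": [
    [0,0,0.0015],
    [0,0,0],
    [0,0,0]
  ],
  "dr": [
    [0,0,0],
    [0,0,0],
    [0,0,0]
  ]
}}

```text
clock: 30.65
tool_pos: [460.7, 230.5, 39.8]
eef_rot: [0.097, 3.139, -0.0]
contact_force: [-0.6, -1.5, 5.8]
opening: 59.1
grasp_force: 30.0
```

Emit:
{"method": "play_rows", "body": {
  "fingers": [0.064,0.068,0.068,0.068,0.068],
  "delta_pos": [
    [0,0,0],
    [0,0,0],
    [0,0,-0.03],
    [0,0,-0.055],
    [0,0,-0.06]
  ],
  "dr": [
    [0,0,0],
    [0,0,0],
    [0,0,0],
    [0,0,0],
    [0,0,0]
  ]
}}

```text
clock: 31.28
tool_pos: [460.2, 230.0, 184.8]
eef_rot: [-0.097, -3.138, 0.001]
contact_force: [1.7, -0.4, -0.2]
opening: 67.9
grasp_force: 0.0
```

Tin 3 is set down. Next, rise over the lid and go behind it with fingers shut.

Emit:
{"method": "play_rows", "body": {
  "fingers": [0.068,0.03,0.0,0.0,0.0],
  "delta_pos": [
    [0,0,-0.045],
    [0,0,-0.045],
    [-0.047,0,0],
    [-0.047,0,0],
    [-0.046,0,0]
  ],
  "dr": [
    [0,0,0],
    [0,0,0],
    [0,0,0],
    [0,0,0],
    [0,0,0]
  ]
}}

```text
clock: 31.9
tool_pos: [601.8, 221.2, 273.8]
eef_rot: [0.098, 3.14, -0.001]
contact_force: [0.8, -0.3, 0.5]
opening: 32.5
grasp_force: 0.0
```

Emit:
{"method": "play_rows", "body": {
  "fingers": [0,0,0,0],
  "delta_pos": [
    [0,0,0],
    [0,0,0.04],
    [0,0,0.04],
    [0,0,0.0]
  ],
  "dr": [
    [0,0,0],
    [0,0,0],
    [0,0,0],
    [0,0,0]
  ]
}}

```text
clock: 32.4
tool_pos: [597.7, 220.4, 191.0]
eef_rot: [-0.094, -3.134, 0.006]
contact_force: [0.6, 1.2, 0.6]
opening: 0.2
grasp_force: 0.0
```

```bash
python3 -c "
from h import *
p=viewer.get_image('side');cv2.imwrite('pics/s7.png',cv2.resize(p['color'][80:280,180:440,::-1],(780,600)))
p=viewer.get_image('top')
for d in finder.silhouettes(p,'tin_a'): print(round(d['score'],2),d['extent'],rect(p,d['region'],56))
print(sense()['tool_pos'],sense()['eef_rot'],sense()['opening'])"
```

```text
0.68 [180.5, 219.2, 23.0, 54.4] (array([459.1, 276.9]), array([99.1, 38.7]), 0.2)
0.68 [228.0, 240.8, 29.4, 29.7] (array([432. , 177.4]), array([56.1, 48.6]), -10.2)
0.16 [130.0, 190.7, 144.9, 95.6] (array([448.2, 287.2]), array([330.3, 148.9]), 48.2)
[600.55066447 222.90137656 196.03304744] [0.09596683 3.13782819 0.00344411] 0.4509215929598171
```

View pics/s7.png

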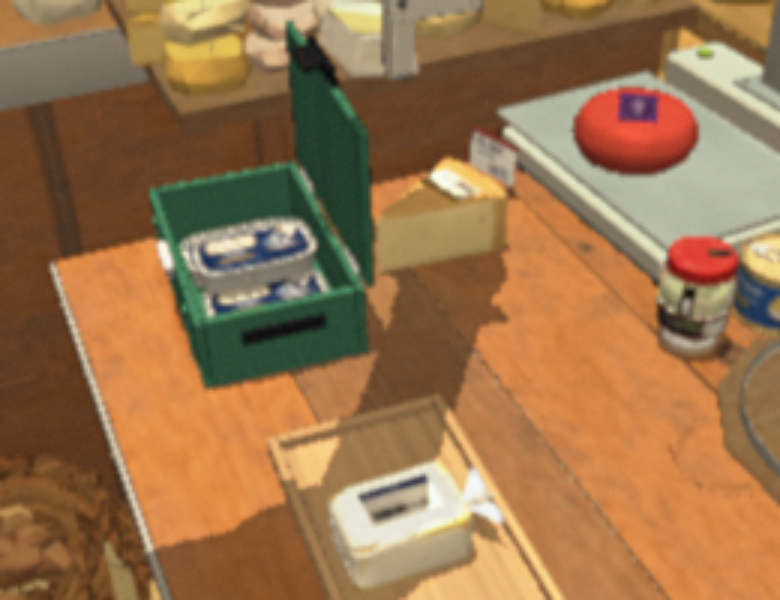

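All three tins are inside the case (one on top), the block is flat in the tray, and the lid is upright. Now I push the lid from behind.

Emit:
{"method": "play_rows", "body": {
  "fingers": [0,0,0,0,0],
  "delta_pos": [
    [0.038,0,0],
    [0.02,0,0],
    [0.028,0,0.002],
    [0.018,0,0.006],
    [0.018,0,0.006]
  ],
  "dr": [
    [0,0,0],
    [0,0,0],
    [0,0,0],
    [0,0,0],
    [0,0,0]
  ]
}}

```text
clock: 33.17
tool_pos: [479.4, 230.9, 182.5]
eef_rot: [0.096, 3.134, 0.005]
contact_force: [0.5, 0.3, 0.0]
opening: 0.5
grasp_force: 0.4
```

Emit:
{"method": "play_rows", "body": {
  "fingers": [0,0,0,0,0],
  "delta_pos": [
    [0.017,0,0.01],
    [0.017,0,0.01],
    [0.015,0,0.014],
    [0.015,0,0.014],
    [0,0,0]
  ],
  "dr": [
    [0,0,0],
    [0,0,0],
    [0,0,0],
    [0,0,0],
    [0,0,0]
  ]
}}

```text
clock: 33.8
tool_pos: [414.3, 234.1, 133.2]
eef_rot: [0.093, 3.139, 0.001]
contact_force: [0.4, 0.8, -0.3]
opening: 0.2
grasp_force: 0.0
```

```bash
python3 -c "
from h import *
p=viewer.get_image('side');cv2.imwrite('pics/s8.png',cv2.resize(p['color'][80:280,180:440,::-1],(780,600)))
print(sense()['tool_pos'],sense()['contact_force'])"
```

```text
[415.37594736 234.25907228 133.42743034] [-0.31202164  0.39825333  0.929549  ]
```

View pics/s8.png

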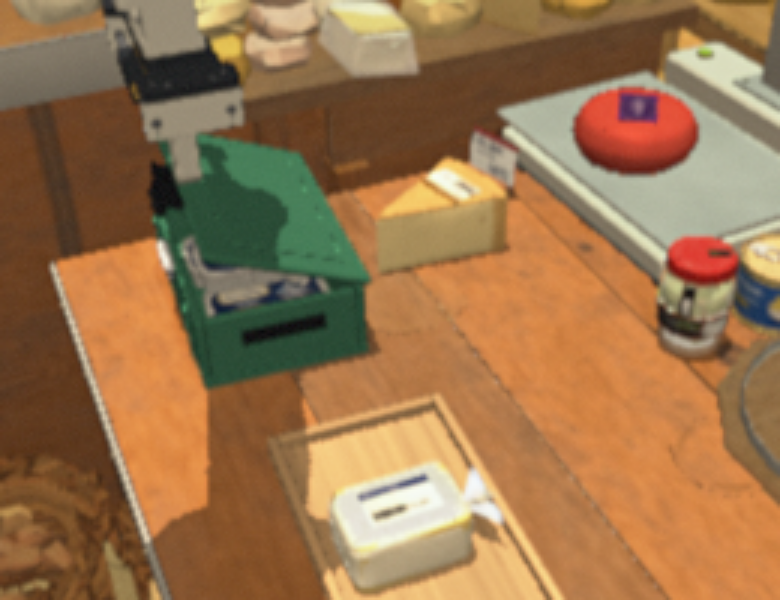

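The lid is following, now about 0.4 rad open, with the finger just inside the tab at (185,175). I continue down onto the tab.

Emit:
{"method": "play_rows", "body": {
  "fingers": [0,0,0,0,0],
  "delta_pos": [
    [0.008,0,0.012],
    [0.008,0,0.012],
    [0.006,0,0.01],
    [0.004,0,0.005],
    [0,0,0]
  ],
  "dr": [
    [0,0,0],
    [0,0,0],
    [0,0,0],
    [0,0,0],
    [0,0,0]
  ]
}}

```text
clock: 34.48
tool_pos: [388.1, 234.8, 92.5]
eef_rot: [-0.096, -3.139, 0.001]
contact_force: [0.0, 0.3, 0.3]
opening: 0.6
grasp_force: 0.0
```

Emit:
{"method": "play_rows", "body": {
  "fingers": [0,0,0,0,0],
  "delta_pos": [
    [0,0,0.005],
    [0,0,0.004],
    [0,0,0.002],
    [0,0,0],
    [0,0,0]
  ],
  "dr": [
    [0,0,0],
    [0,0,0],
    [0,0,0],
    [0,0,0],
    [0,0,0]
  ]
}}

```text
clock: 35.1
tool_pos: [389.1, 234.7, 81.8]
eef_rot: [0.098, 3.14, 0.0]
contact_force: [0.4, 0.5, 0.2]
opening: 0.5
grasp_force: 0.1
```

Emit:
{"method": "play_rows", "body": {
  "fingers": [0,0,0,0],
  "delta_pos": [
    [0,0,0.003],
    [0,0,0.002],
    [0,0,0],
    [0,0,0]
  ],
  "dr": [
    [0,0,0],
    [0,0,0],
    [0,0,0],
    [0,0,0]
  ]
}}

```text
clock: 35.6
tool_pos: [388.9, 234.6, 77.1]
eef_rot: [0.097, 3.139, -0.001]
contact_force: [0.0, -0.7, 5.8]
opening: 0.3
grasp_force: 2.6
```

```bash
python3 -c "
from h import *
p=viewer.get_image('side');cv2.imwrite('pics/s9.png',cv2.resize(p['color'][80:220,200:340,::-1],(600,600)))
print(sense()['tool_pos'],sense()['contact_force'])"
```

```text
[388.92354958 234.65404273  77.11422663] [-0.8027219  -0.68795562  5.49431085]
```

View pics/s9.png

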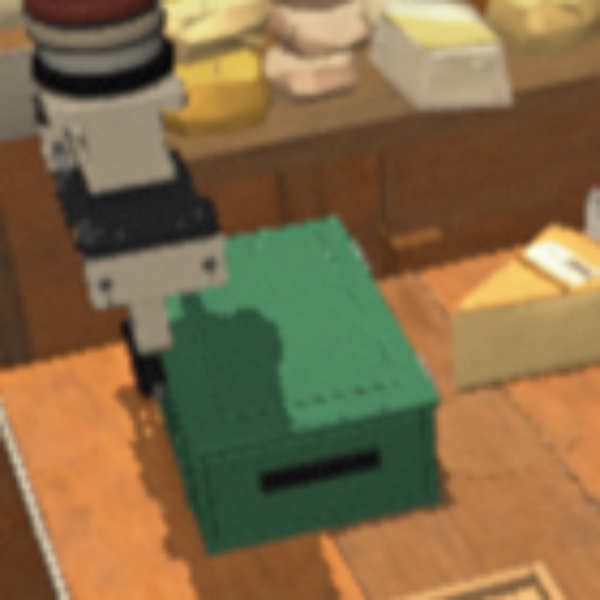

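The lid looks flush, with the tip at z 77 (the shut height). I press a bit harder to be sure, then retreat.

Emit:
{"method": "play_rows", "body": {
  "fingers": [0,0,0,0],
  "delta_pos": [
    [0,0,0.001],
    [0,0,0.001],
    [0,0,0],
    [0,0,0]
  ],
  "dr": [
    [0,0,0],
    [0,0,0],
    [0,0,0],
    [0,0,0]
  ]
}}

```text
clock: 36.15
tool_pos: [389.0, 234.7, 76.7]
eef_rot: [0.097, 3.138, -0.003]
contact_force: [-3.1, -3.9, 20.3]
opening: 0.2
grasp_force: 10.3
```

Emit:
{"method": "play_rows", "body": {
  "fingers": [0,0,0,0,0],
  "delta_pos": [
    [0,0,-0.01],
    [0,0,-0.05],
    [0,0,-0.06],
    [0,-0.05,-0.05],
    [0,-0.05,0]
  ],
  "dr": [
    [0,0,0],
    [0,0,0],
    [0,0,0],
    [0,0,0],
    [0,0,0]
  ]
}}

```text
clock: 36.78
tool_pos: [384.7, 141.8, 241.8]
eef_rot: [0.094, 3.133, 0.005]
contact_force: [0.5, -1.2, 1.1]
opening: 0.4
grasp_force: 0.0
```

Emit:
{"method": "play_rows", "body": {
  "fingers": [0,0,0,0,0],
  "delta_pos": [
    [-0.04,-0.04,0],
    [-0.04,-0.04,0],
    [-0.04,-0.04,0],
    [0,0,0],
    [0,0,0]
  ],
  "dr": [
    [0,0,0],
    [0,0,0],
    [0,0,0],
    [0,0,0],
    [0,0,0]
  ]
}}

```text
clock: 37.4
tool_pos: [494.6, 14.3, 238.7]
eef_rot: [-0.096, -3.139, -0.002]
contact_force: [0.0, 0.4, 1.6]
opening: 0.5
grasp_force: 0.0
```

```bash
python3 -c "
from h import *
p=viewer.get_image('side');cv2.imwrite('pics/s10.png',cv2.resize(p['color'][100:300,220:420,::-1],(600,600)))
print(sense()['tool_pos'],sense()['contact_force'])"
```

```text
[494.34938922  14.93992329 239.03818625] [ 0.9737941   0.16067264 -0.10915866]
```

View pics/s10.png

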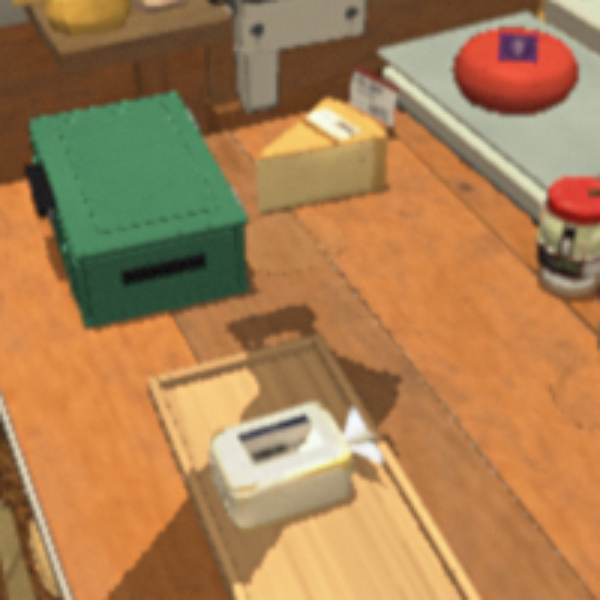

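The lid is flush along its whole front and held 20 N at the shut height. The block is flat in the tray, and the robot touches nothing.

```bash
python3 -c "
from station import job
print(job.job_done())"
```

```text
the job is handed in; nothing more can be done
None
```

I handed the job in at about 37 s, with no verdict returned: all three tins are in the case, the lid is pressed flush to its shut height, the one cheese block lies flat in the tray, and the wedge was not touched.

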